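Key the spice tin's lid onto its pin and press it home

TASK

The lid of the round steel spice tin sits raised because the notch in its edge is not at the pin on the tin's side. With the fingertips push the lid round by its rib until the notch stands over the pin, then press the lid down until it is fully home, and take the hand away. Only push and press: do not pick up the lid, and leave everything else on the sill where it stands.

Things in the scene. Friction and masses are not known exactly. Their poses are not given: they have to be found in the camera images.
- dabba: Round steel spice tin (masala dabba), fixed to the sill, 152 mm across, rim 60 mm above the sill. Origin: on its axis, at the sill. Its +x axis points along the pin.
- pin (a point): Point on top of the pin, 86 mm from the tin's axis, 68 mm above the sill. The pin is a round steel bar 10 mm thick lying level and radially, on a small bracket outside the tin wall, from 76 to 112 mm from the axis; its outer 20 mm show beyond the lid's edge.
- seal (a joint): Rubber seal hidden inside the tin under the lid, in m: 0 raised, about 0.010 when the lid is home. It carries the lid, gives way at about 6 N of downward push and stays where it is pushed.
- lid: Loose round steel lid, about 0.3 kg, 184 mm across, 3 mm thick; a collar under it sits on a spindle in the tin with 2.5 mm of play all round. It turns either way about the tin's axis and stays where it is left. Origin: on its axis at the flat underside, 70 mm above the sill while raised, 60 mm when home (lying on the tin's rim, pin up through the notch). Its +x points through rib to notch.
- lid_top (a point): Centre of the lid's flat top, 3 mm above the lid's origin: the place to press (flat and clear for 23 mm around). If the notch is not over the pin, the lid comes down on the pin after 2 mm and cannot seat.
- notch (a point): Middle of the notch in the lid's edge, 86 mm from the lid's axis, at the lid's underside. The notch is 18 mm wide, open outwards, and cut about 20 mm inwards, so the pin has 4 mm of play to each side.
- rib (a point): Middle of the upright rib on the lid, on the line from its centre to the notch: dark steel bar 44 mm long (25 to 69 mm from the lid's axis), 8 mm wide, its top 18 mm above the lid's flat top. This point is 47 mm from the axis and 12 mm above the lid's origin. About 1 to 2 N on a side of the rib turns the lid.
- bottle: Bystander, to be left alone: yellow plastic bottle with a twist cap, 68 mm across, 190 mm tall. Origin: near its middle on the underside.
- bowl: Bystander, to be left alone: glass bowl, 130 mm across, 60 mm tall. Origin: near its middle on the underside.
- mortar: Bystander, to be left alone: wooden mortar, 110 mm across, 85 mm tall. Origin: near its middle on the underside.
- pestle: Bystander, to be left alone: wooden pestle lying down, 125 mm long, 30 mm thick. Origin: end of its thick foot, on its axis.
- pan: Bystander, to be left alone: small aluminium pan, 144 mm across, 50 mm tall, with a black handle along its -x that ends 195 mm from its centre. Origin: near its middle on the underside.
- katori: Bystander, to be left alone: small steel cup, 60 mm across, 35 mm tall. Origin: near its middle on the underside.
- spoon: Bystander, to be left alone: steel spoon, 150 mm long, lying along its own x. Origin: near its middle on the underside.
- jar: Bystander, to be left alone: small glass jar with a steel cap, 56 mm across, 80 mm tall. Origin: near its middle on the underside.
Things that resemble listed ones, but are neither listed nor needed, are in the scene too. Leave any turquoise look-alike of the lid alone.

How it is judged (in metres and radians):
On the way:
1. the notch stands over the pin (within 7 mm) while the lid is still raised (6 mm or more above home) (horizontal distance between notch and pin below 0.007 m and z of lid in the frame of dabba above 0.066 m).
At the end, for the whole second after the job is handed in: The lid is fully home: on the tin's rim within 2 mm, level within 1.4 degrees, the notch over the pin (points within 8 mm), and at rest (z of lid in the frame of dabba below 0.062 m and angle between lid's own z axis and vertical below 0.025 rad and horizontal distance between notch and pin below 0.008 m and linear speed of lid below 0.01 m/s); the robot touches nothing.
It fails at once if the lid is lifted (8 mm above its raised height) (z of lid in the frame of dabba above 0.078 m).
It fails at once if the lid is tipped by more than 0.25 rad (angle between lid's own z axis and vertical above 0.25 rad).
It fails at once if another thing on the sill is moved by more than 20 mm (distance of any of bottle, bowl, mortar, pestle, pan, katori, spoon, jar from where it was at the start of the episode above 0.02 m).
It also fails if it takes over 58 s, if anything falls off the work surface, if the arm or the gripper's body presses on something with over 40 N, if the wrist force passes 120 N, or if a joint passes its speed limit or range.

ROBOT

A 7-joint arm with a two-finger parallel gripper is mounted at the origin on the work surface. World frame = base frame: x ahead of the robot, y to its left, z up, the work surface at z = 0. Lengths are in mm, angles in rad, forces in N, time in s.
With the tool pointing down it reaches from about 400 to 875 mm from the base axis. Payload 4.4 kg.
Tool frame: the origin (TCP) lies at the very end of the fingers, on their centre line; the grasp point (between the pads) lies 19 mm behind it; y points along the fingers, x is the direction in which the jaws open and shut, and the axes are right-handed (so a half turn about y gives the same grasp; the last joint's range is limited). The gripper opens to 85 mm and grips with 20 to 120 N. Pads are 22 mm wide; open, the fingers measure 114 mm over their backs; the gripper's body (76 mm by 85 mm) begins 54 mm behind the grasp point. The pads swing forward as they close: fully open they stand 13 mm farther back than shut.
Start: joints at [-1.348, 0.628, 0.038, 1.517, -0.027, 0.996, -0.02], TCP at [185.097, 623.103, 231.313] pointing down, gripper open.
Joint ranges: [-3.06, 3.06], [-0.37, 2.12], [-1.25, 1.32], [0.18, 2.47], [-1.1, 4.24], [0.23, 1.98], [-2.94, 2.94]. Speed limits (rad/s): [2.57, 2.57, 3.14, 3.14, 3.14, 3.14, 3.14].

INTERFACE

Orientations are given as [roll, pitch, yaw] about the fixed x, y, z axes, in that order (R = Rz(yaw) Ry(pitch) Rx(roll)).
In Python, from cell import readout, eyes, finish_job gives the robot as it stands. The module is installed in compiled form; this text tells all that it offers.
- The arm moves only by the tool apply_moves, never from a script. Its argument "commands" is a list that holds one entry, the list of rows, each a list of 6 numbers: the shift along the tool's x, y, z in units of 0.04 m (1.0 is 0.04 m), then the turn, a rotation vector about the tool's x, y, z in units of 5 degrees (1.0 is 5 degrees). A call has 1 to 8 rows; each row shifts and turns the pose as measured when the row begins, along the tool's axes as they then stand; what a row does not reach is not made up. A row lasts 1/12 s, in which the tool goes at most 41.7 mm and 7.16 degrees, less where a joint would pass 70% of its speed; a pose out of reach is approached as far as the arm can. A call with a number of a shift or a turn outside -1 to 1 is refused whole. A call with a gripper value outside its range is refused whole. "claw" is the finger opening in mm, from 0 to 85.4, set as the call begins (left out, the last holds). The fingers move at their own pace and stop on an object; the grip force is fixed at half the most. Time passes only in rows, so rows that do not move let the fingers close. It gives the time, the measured TCP pose, the force and the opening at its end, in the units of the state.
- readout.read_state(): the state, without advancing time (a new reading comes with each control period).
- eyes.get_image(name): name is "side" or "top"; returns a dict with "image" (480x640x3 uint8, red, green, blue), "mtx" (3x3 intrinsics, pixels), "k1" (the pictures are not rectified: a ray, as slopes to the right and down, at radius r is drawn at 1 + k1 r^2 times it, then the intrinsics apply), "rvec" (rotation vector, rad) and "tvec" (3), from world to camera coordinates, as OpenCV has them. Camera axes: x right, y down, z forward; pixel columns grow to the right and rows downward; lengths in mm; the calibration is good to about 2 mm. A picture is of the moment at which its call begins. There is no depth.
- finish_job(): hands the job in, once; it reports no verdict.
The state is a dict: "clock": time; "qpos": joint angles; "qd": joint speeds; "tau": joint torques, N m; "eef_pos": TCP position; "tool_rot": TCP orientation; "force": force on the tool from outside, world axes, zero at the start; "torque": the same for the moment, N m; "width": finger opening in mm.
Only numpy, scipy, OpenCV 4.12 (cv2) and the standard library are available. Lean on these libraries where they do the work, as an engineer would, in place of code of your own. Each camera call takes 0.05 s, during which the arm holds its last target. There are 200 camera calls.

## Working session

There is one attempt and no reset: what is moved stays moved. The work goes in short steps, Python scripts to look and compute and a tool call to move; the robot and the scene stay as the last step left them, time stands still between calls to the robot, and variables do not carry over. Pictures are saved under pics/ and viewed, about 8 in all and at most 12, crops included, and the job is handed in when it is done.

Besides the shell and the picture viewer there is one more tool, called as name(argument=value, ...) on one line, values as JSON. apply_moves: Moves the arm, as the interface text tells. Shifts and turns lie within -1 to 1; 1 stands for 0.04 m of shift or 5 degrees of turn. Its arguments: {"type":"object","properties":{"commands":{"type":"array"},"claw":{"type":"number"}},"required":["commands"]}

```bash
mkdir -p pics; cat > h.py <<'E'
import numpy as np, cv2
from cell import readout, eyes, finish_job
def snap(n,f=None):
    d=eyes.get_image(n)
    if f: cv2.imwrite('pics/'+f,d['image'][:,:,::-1])
    return d
def ray(d,u,v):
    K=np.array(d['mtx']);s=np.array([(u-K[0,2])/K[0,0],(v-K[1,2])/K[1,1]])
    rd=np.hypot(*s);r=rd
    for _ in range(30): r=rd/(1+d['k1']*r*r)
    s=s*(r/rd if rd>0 else 1)
    R=cv2.Rodrigues(np.array(d['rvec'],float))[0];t=np.array(d['tvec'],float).ravel()
    return -R.T@t, R.T@np.array([s[0],s[1],1.])
def plane(d,u,v,z):
    c,w=ray(d,u,v);return c+w*(z-c[2])/w[2]
def proj(d,p):
    R=cv2.Rodrigues(np.array(d['rvec'],float))[0];q=R@np.array(p,float)+np.array(d['tvec'],float).ravel()
    s=q[:2]/q[2];s=s*(1+d['k1']*(s@s));K=np.array(d['mtx']);return [K[0,0]*s[0]+K[0,2],K[1,1]*s[1]+K[1,2]]
E
python3 - <<'E'
from h import *
for n in('top','side'):
    d=snap(n,n+'0.png');print(n,ray(d,320,240),d['k1'])
print(readout.read_state())
E
```

```text
top (array([ 443.87063062,  -24.56141382, 1176.51083804]), array([ 0.08324232,  0.01943166, -0.99658999])) -0.14925810919039928
side (array([ -34.11128782, -854.20498045,  672.14967418]), array([ 0.48784777,  0.70627564, -0.51303127])) -0.11241995354274105
{'clock': 0.1, 'qpos': array([-1.34778206,  0.62924723,  0.03847739,  1.51824408, -0.02702236,
        0.99631128, -0.01997687]), 'qd': array([-0.00096122, -0.0026452 , -0.00023487, -0.00090791, -0.00111295,
       -0.00121613, -0.00035995]), 'tau': array([ 3.36215751e-03, -5.64537227e+01,  1.23075306e+00, -1.93976283e+01,
        1.13108344e-02,  5.43008588e-03,  1.25240430e-05]), 'eef_pos': array([184.95578833, 622.55650398, 230.4934464 ]), 'tool_rot': array([-1.57081296,  0.00169109,  1.28196716]), 'force': array([ 0.32703896, -0.71743048,  1.3009393 ]), 'torque': array([-0.04804485, -0.02758573,  0.01993839]), 'width': 85.56396857119978}
```

View pics/top0.png

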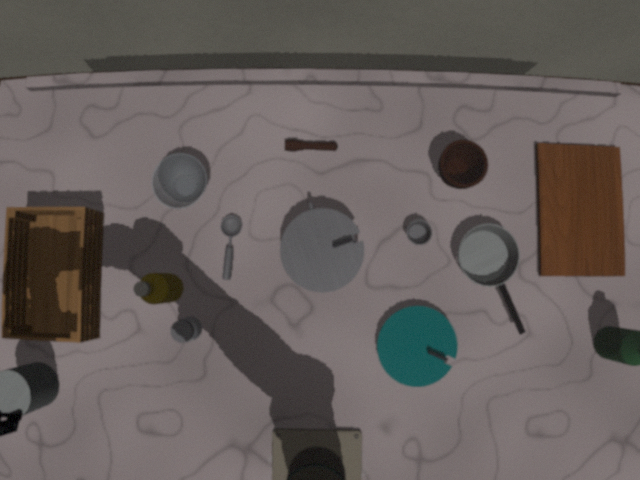

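View pics/side0.png

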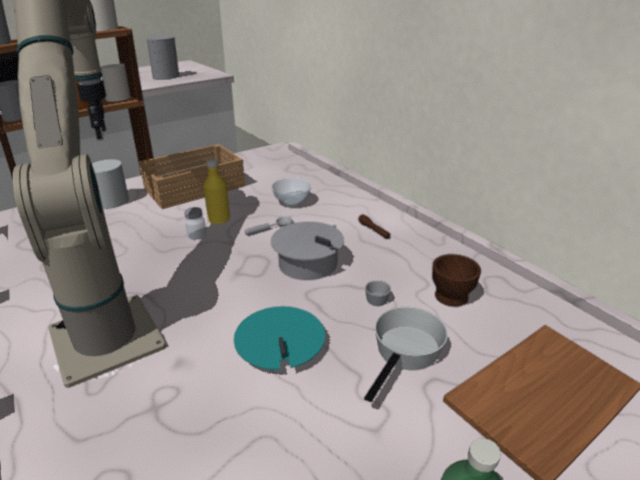

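Candidates for the lid: the grey one at top (322,249) and the turquoise one at (417,346). The grey one fits: it is steel and raised on a tin, with a pin at (309,195). The turquoise one is the look-alike. I'll confirm with an enlarged crop and measure.

```bash
python3 - <<'E'
from h import *
d=snap('top');im=d['image']
c=im[180:310,260:390]
cv2.imwrite('pics/crop.png',cv2.resize(c,(780,780),interpolation=cv2.INTER_CUBIC)[:600,:,::-1])
print(proj(d,[0,0,0]),im[249,310],im[249,265],im[240,345],im[200,309],im[215,265])
hsv=cv2.cvtColor(im,cv2.COLOR_RGB2HSV)
print(hsv[249,310],hsv[249,265],hsv[215,265],hsv[270,265])
print(plane(d,322,249,73),plane(d,309,195,68),plane(d,362,238,73),plane(d,345,240,91))
for n,u,v,z in(('jar',186,329,80),('katori',418,230,35),('spoon',230,245,5),('bottle',160,289,100),('pestle',310,145,15),('pan',487,252,50)):print(n,plane(d,u,v,z))
E
```

```text
[np.float64(316.4607514536898), np.float64(473.2077253752393)] [90 89 90] [125 114 114] [45 41 44] [65 60 58] [129 119 118]
[150   3  90] [  0  22 125] [  3  22 129] [177  21 123]
[516.44582079  -7.66467671  73.        ] [635.83518364  22.7229615   68.        ] [541.54691551 -94.57552927  73.        ] [535.19686982 -56.98507674  91.        ]
jar [338.13936826 285.48081937  80.        ]
katori [ 564.74300707 -224.19734704   35.        ]
spoon [527.55448337 207.4139912    5.        ]
bottle [424.1106261  339.10114362 100.        ]
pestle [763.75706572  24.67476098  15.        ]
pan [ 515.54788669 -379.1613269    50.        ]
```

View pics/crop.png

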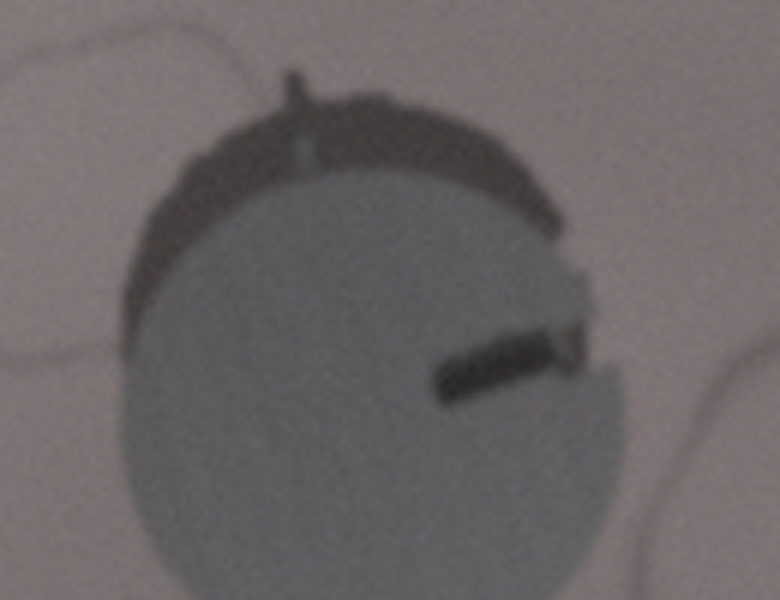

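The crop confirms a steel lid with a dark rib at crop (440–555, 385–345). Its notch is at about (590,345), and the steel pin is a light stub at (305,150) in the lid's shadow. Next I'll fit the circle and the angles.

```bash
cat >> h.py <<'E'
def avg(n,k=4):
    d=eyes.get_image(n);a=d['image'].astype(float)
    for _ in range(k-1): a+=eyes.get_image(n)['image']
    d['image']=(a/k).astype(np.uint8);return d
def lidfit(d,c0,z=73,R=92):
    im=cv2.GaussianBlur(d['image'],(3,3),0)
    hsv=cv2.cvtColor(im,cv2.COLOR_RGB2HSV)
    u0,v0=proj(d,[*c0,z])
    m=((hsv[:,:,1]<16)&(hsv[:,:,2]>60)).astype(np.uint8)*255
    yy,xx=np.mgrid[:480,:640];m[np.hypot(xx-u0,yy-v0)>52]=0
    m=cv2.morphologyEx(m,cv2.MORPH_OPEN,np.ones((3,3)))
    cs=max(cv2.findContours(m,0,1)[0],key=cv2.contourArea)[:,0]
    P=np.array([plane(d,u,v,z)[:2] for u,v in cs]);Q=P
    from scipy.optimize import least_squares
    r=least_squares(lambda p:np.hypot(*(P-p[:2]).T)-p[2],[*c0,R],loss='soft_l1',f_scale=1.5)
    return r.x,m,P
def rib(d,c):
    """dark rib pixels -> top at z=91 -> direction"""
    g=cv2.cvtColor(d['image'],cv2.COLOR_RGB2GRAY);pts=[]
    yy,xx=np.where(g<62)
    for u,v in zip(xx,yy):
        p=plane(d,u,v,88)[:2]
        if 20<np.hypot(*(p-c))<74: pts.append(p)
    return np.array(pts)
E
python3 - <<'E'
from h import *
d=avg('top',6);x,m,P=lidfit(d,[516,-8]);print(x)
c=x[:2];r=np.hypot(*(P-c).T);a=np.degrees(np.arctan2(*(P-c).T[::-1]))
print('notch pts',[(round(i),round(j)) for i,j in zip(a,r) if j<84])
q=rib(d,c);print(len(q),q.mean(0),np.degrees(np.arctan2(*(q.mean(0)-c)[::-1])))
big=cv2.resize(d['image'][185:225,280:380],(800,320),interpolation=cv2.INTER_CUBIC)
big=np.clip((big.astype(float)-40)*2.8,0,255).astype(np.uint8)
s=avg('side',4);b2=cv2.resize(s['image'][215:285,260:360],(400,280),interpolation=cv2.INTER_CUBIC)
o=np.zeros((600,800,3),np.uint8);o[:320]=big;o[320:,:400]=b2
cv2.imwrite('pics/pin.png',o[:,:,::-1])
E
```

```text
[515.56925699  -5.54145808  91.94230187]
notch pts [(-76, 83), (-76, 81), (-76, 78), (-74, 77), (-73, 75), (-73, 73), (-74, 70), (-74, 68), (-73, 66), (-74, 63), (-74, 61), (-73, 59), (-75, 56), (-74, 54), (-74, 52), (-75, 49), (-75, 47), (-77, 45), (-76, 42), (-76, 40), (-78, 38), (-77, 36), (-77, 33), (-80, 31), (-79, 29), (-73, 27), (-67, 26), (-63, 27), (-59, 28), (-55, 29), (-54, 32), (-53, 35), (-55, 37), (-54, 40), (-56, 42), (-58, 43), (-57, 46), (-58, 48), (-57, 51), (-59, 53), (-58, 56), (-59, 58), (-60, 60), (-61, 62), (-62, 64), (-61, 67), (-62, 69), (-63, 71), (-65, 72), (-67, 73), (-69, 72), (-70, 74), (-70, 76), (-69, 77), (-67, 78), (-66, 78), (-65, 81)]
126 [533.94010023 -51.08728992] -68.03338925018458
```

View pics/pin.png

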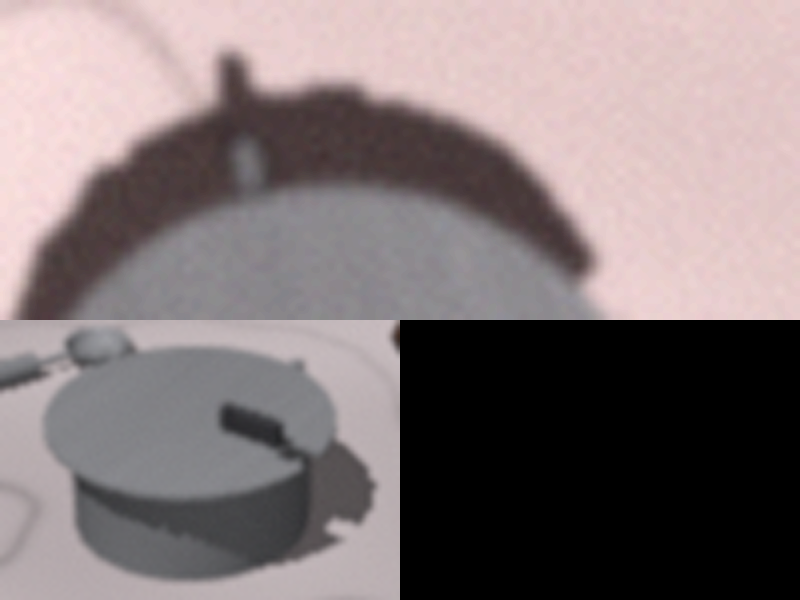

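The pin shows at about (310–311, 202–208) in the full image, so it lies at azimuth ≈14° from the lid axis (515.6, −5.5). The notch and rib are at ≈ −70°, so the lid needs about +84°. I'll straddle the rib loosely with both fingers, turn it, then press with closed fingers.

```bash
cat >> h.py <<'E'
from scipy.spatial.transform import Rotation as Ro
def to(p,yaw,s=None):
    """tool-frame shift (units of 40mm) and turn (units of 5deg) to reach p, yaw(deg), pointing down"""
    s=s or readout.read_state();R=Ro.from_euler('xyz',s['tool_rot'])
    T=Ro.from_euler('xyz',[-np.pi/2,0,np.radians(yaw)])
    print('pos',s['eef_pos'].round(1),'F',s['force'].round(1),'w',round(s['width'],1),'t',s['clock'])
    print('shift',(R.inv().apply(np.array(p)-s['eef_pos'])/40).round(3),'turn',(np.degrees((R.inv()*T).as_rotvec())/5).round(2))
E
python3 - <<'E'
from h import *
d=avg('top',2)
for u,v in((310,202.3),(311.2,208.1)):
    p=plane(d,u,v,68)[:2]-[515.6,-5.5];print(p,np.hypot(*p),np.degrees(np.arctan2(p[1],p[0])))
to([531.7,-49.7,230],73.45)
E
```

```text
[103.96668023  25.75123091] 107.10833996723369 13.911464783033207
[91.08985064 22.90189741] 93.9247453838384 14.112843537791834
pos [185.1 623.1 231.4] F [-0.4 -0.6 -0.1] w 85.4 t 0.75
shift [-13.656   0.032 -13.097] turn [-0.  0.  0.]
```

apply_moves(commands=[[[-0.57, 0, -0.55, 0, 0, 0], [-0.57, 0, -0.55, 0, 0, 0], [-0.57, 0, -0.55, 0, 0, 0], [-0.57, 0, -0.55, 0, 0, 0], [-0.57, 0, -0.55, 0, 0, 0], [-0.57, 0, -0.55, 0, 0, 0], [-0.57, 0, -0.55, 0, 0, 0], [-0.57, 0, -0.55, 0, 0, 0]]], claw=24)

```text
clock: 1.42
eef_pos: [300.4, 398.2, 229.5]
tool_rot: [-1.566, -0.008, 1.297]
force: [0.5, 0.1, -0.5]
width: 23.8
```

apply_moves(commands=[[[-0.57, 0, -0.55, 0, 0, 0], [-0.57, 0, -0.55, 0, 0, 0], [-0.57, 0, -0.55, 0, 0, 0], [-0.57, 0, -0.55, 0, 0, 0], [-0.57, 0, -0.55, 0, 0, 0], [-0.57, 0, -0.55, 0, 0, 0], [-0.57, 0, -0.55, 0, 0, 0], [-0.57, 0, -0.55, 0, 0, 0]]])

```text
clock: 2.08
eef_pos: [426.0, 164.2, 229.5]
tool_rot: [-1.57, -0.013, 1.299]
force: [0.1, -0.0, -0.2]
width: 24.2
```

apply_moves(commands=[[[-0.57, 0, -0.55, 0, 0, 0], [-0.57, 0, -0.55, 0, 0, 0], [-0.57, 0, -0.55, 0, 0, 0], [-0.57, 0, -0.55, 0, 0, 0], [-0.57, 0, -0.55, 0, 0, 0], [-0.57, 0, -0.55, 0, 0, 0], [-0.57, 0, -0.55, 0, 0, 0], [-0.3, 0, -0.3, 0, 0, 0]]])

```text
clock: 2.75
eef_pos: [546.3, -61.0, 229.6]
tool_rot: [-1.577, -0.014, 1.295]
force: [0.1, -0.6, -0.1]
width: 24.2
```

```bash
python3 -c "
from h import *
to([531.7,-49.7,130],20)
to([531.7,-49.7,130],73.45)"
```

```text
pos [546.3 -61.  229.6] F [ 0.1 -0.6 -0.1] w 24.2 t 2.75
shift [0.138 2.49  0.444] turn [-1.000e-02  1.084e+01  1.800e-01]
pos [546.3 -61.  229.6] F [ 0.1 -0.6 -0.1] w 24.2 t 2.75
shift [0.138 2.49  0.444] turn [0.07 0.15 0.16]
```

apply_moves(commands=[[[0.14, 0.2, 0.44, 0, 1, 0.1], [0, 0.25, 0, 0, 1, 0.08], [0, 0.25, 0, 0, 1, 0], [0, 0.25, 0, 0, 1, 0], [0, 0.25, 0, 0, 1, 0], [0, 0.25, 0, 0, 1, 0], [0, 0.25, 0, 0, 1, 0], [0, 0.25, 0, 0, 1, 0]]])

```text
clock: 3.42
eef_pos: [537.3, -60.9, 152.1]
tool_rot: [-1.586, -0.01, 0.551]
force: [0.1, 0.3, 0.4]
width: 24.2
```

apply_moves(commands=[[[0, 0.25, 0, 0, 1, 0], [0, 0.2, 0, 0, 1, 0], [0, 0, 0, 0, 0.8, 0], [0, 0, 0, 0, 0, 0]]])

```text
clock: 3.75
eef_pos: [537.1, -60.5, 131.5]
tool_rot: [-1.583, -0.011, 0.292]
force: [0.7, 0.2, 0.5]
width: 24.0
```

```bash
python3 -c "
from h import *
to([531.7,-49.7,79],20)
d=avg('top',2);s=avg('side',3)
a=cv2.resize(d['image'][195:305,270:390],(440,400),interpolation=cv2.INTER_CUBIC)
b=cv2.resize(s['image'][180:280,270:360],(360,400),interpolation=cv2.INTER_CUBIC)
o=np.hstack([a,b]);cv2.imwrite('pics/a.png',np.clip(o[:,:,::-1]*1.5,0,255))"
```

```text
pos [537.1 -60.5 131.5] F [0.7 0.2 0.5] w 24.0 t 3.75
shift [-0.066  1.308  0.313] turn [ 0.14 -0.65  0.13][ WARN:0@8.998] global loadsave.cpp:1063 imwrite_ Unsupported depth image for selected encoder is fallbacked to CV_8U.
```

View pics/a.png

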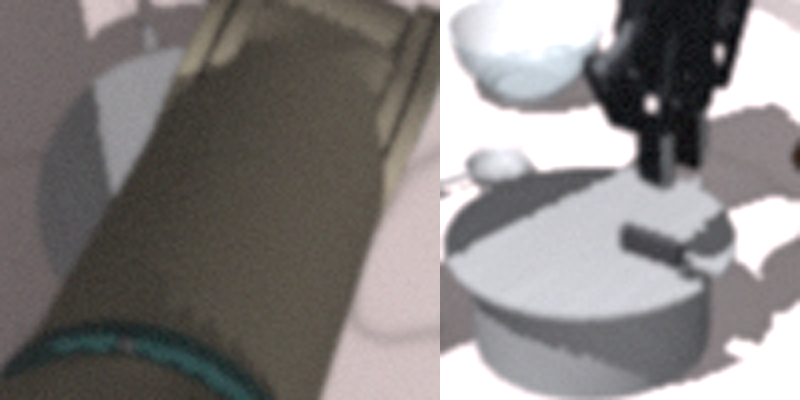

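The side view shows the two fingertips just above and to the right of the rib. The rib middle is near (655,243) and the tips are near (678,170), which agrees with the computed shift. I'll shift, square up and go down.

apply_moves(commands=[[[-0.07, 0, 0.31, 0.14, -0.65, 0.13], [0, 0.3, 0, 0, 0, 0], [0, 0.3, 0, 0, 0, 0], [0, 0, 0, 0, 0, 0]]])

```text
clock: 4.33
eef_pos: [532.9, -49.5, 109.7]
tool_rot: [-1.572, -0.006, 0.358]
force: [0.6, 1.0, -0.1]
width: 23.7
```

```bash
python3 -c "
from h import *
to([531.7,-49.7,79],20)"
```

```text
pos [532.9 -49.5 109.7] F [ 0.6  1.  -0.1] w 23.7 t 4.3333
shift [-0.035  0.767  0.005] turn [0.01 0.1  0.07]
```

apply_moves(commands=[[[-0.03, 0.25, 0, 0, 0.1, 0.07], [0, 0.2, 0, 0, 0, 0], [0, 0.15, 0, 0, 0, 0], [0, 0.1, 0, 0, 0, 0], [0, 0, 0, 0, 0, 0]]])

```text
clock: 4.75
eef_pos: [532.9, -50.6, 80.6]
tool_rot: [-1.573, -0.002, 0.349]
force: [-0.4, -0.4, 0.4]
width: 24.1
```

```bash
python3 -c "
from h import *
to([531.7,-49.7,79],20)
s=avg('side',3)
b=cv2.resize(s['image'][190:280,260:360],(800,600),interpolation=cv2.INTER_CUBIC)
cv2.imwrite('pics/b.png',np.clip(b[:,:,::-1]*1.5,0,255).astype(np.uint8))"
```

```text
pos [532.9 -50.6  80.6] F [-0.4 -0.4  0.4] w 24.1 t 4.75
shift [-0.02   0.039  0.031] turn [0.02 0.   0.02]
```

View pics/b.png

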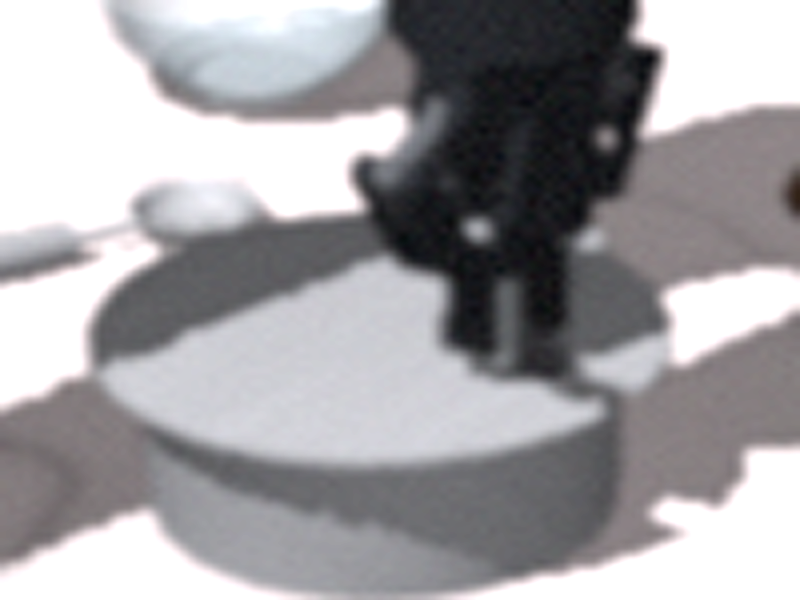

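The fingers straddle the rib, with the near tip at (470,350) and the far one behind it, and there is no contact force. Now I'll push along the arc.

apply_moves(commands=[[[0.1, 0.04, 0.005, 0, -1, 0], [0.1, 0, 0.005, 0, -1, 0], [0.1, 0, 0.005, 0, -1, 0], [0.1, 0, 0.005, 0, -1, 0], [0.1, 0, 0.005, 0, -1, 0], [0.1, 0, 0.005, 0, -1, 0]]])

```text
clock: 5.4
eef_pos: [551.8, -37.7, 81.5]
tool_rot: [-1.574, 0.001, 0.893]
force: [-1.7, 0.1, -0.4]
width: 24.0
```

```bash
cat >> h.py <<'E'
C=np.array([515.6,-5.5])
def arc(phi,z=79,r=47):
    a=np.radians(phi);s=readout.read_state();v=s['eef_pos'][:2]-C
    print('phi',np.degrees(np.arctan2(v[1],v[0])).round(1),'r',np.hypot(*v).round(1),'yaw-90',(np.degrees(s['tool_rot'][2])-90).round(1),'T',s['torque'].round(2))
    to([*(C+r*np.array([np.cos(a),np.sin(a)])),z],phi+90)
E
python3 -c "
from h import *
arc(-35)"
```

```text
phi -41.7 r 48.5 yaw-90 -38.8 T [-0.08  0.16  0.01]
pos [551.8 -37.7  81.5] F [-1.7  0.1 -0.4] w 24.0 t 5.4
shift [0.139 0.063 0.038] turn [ 0.04 -0.76 -0.01]
```

apply_moves(commands=[[[0.12, 0.05, 0.03, 0, -0.7, 0], [0.105, 0, 0.01, 0, -0.9, 0], [0.105, 0, 0.01, 0, -0.95, 0], [0.105, 0, 0.01, 0, -0.95, 0], [0.105, 0, 0.01, 0, -0.95, 0], [0.105, 0, 0.01, 0, -0.95, 0]]])

```text
clock: 5.9
eef_pos: [561.8, -15.3, 81.7]
tool_rot: [-1.576, 0.006, 1.387]
force: [-1.1, -0.7, -0.3]
width: 24.4
```

```bash
python3 -c "
from h import *
arc(0)"
```

```text
phi -11.9 r 47.2 yaw-90 -10.5 T [-0.08  0.1  -0.01]
pos [561.8 -15.3  81.7] F [-1.1 -0.7 -0.3] w 24.4 t 5.9
shift [0.244 0.065 0.025] turn [ 0.05 -2.11 -0.07]
```

apply_moves(commands=[[[0.11, 0.05, 0.02, 0, -0.9, 0], [0.11, 0, 0.01, 0, -0.95, 0], [0.11, 0, 0.01, 0, -0.95, 0], [0.105, 0, 0.01, 0, -0.95, 0], [0.1, 0, 0.01, 0, -0.95, 0], [0, 0, 0, 0, 0, 0]]])

```text
clock: 6.4
eef_pos: [561.0, 5.0, 81.8]
tool_rot: [-1.576, 0.011, 1.819]
force: [0.4, 0.6, -0.7]
width: 24.2
```

```bash
python3 -c "
from h import *
arc(24)
s=avg('side',3);d=avg('top',3)
print(proj(d,[*(C+86*np.array([np.cos(.243),np.sin(.243)])),68]),proj(s,[*(C+86*np.array([np.cos(.243),np.sin(.243)])),68]))
b=np.hstack([cv2.resize(s['image'][210:280,260:350],(400,311),interpolation=cv2.INTER_CUBIC),cv2.resize(d['image'][190:260,280:370],(400,311),interpolation=cv2.INTER_CUBIC)])
cv2.imwrite('pics/c.png',np.clip(b[:,:,::-1]*1.5,0,255).astype(np.uint8))"
```

```text
phi 13.1 r 46.6 yaw-90 14.2 T [ 0.02  0.01 -0.05]
pos [561.    5.   81.8] F [ 0.4  0.6 -0.7] w 24.2 t 6.4
shift [0.224 0.068 0.008] turn [ 0.05 -1.95 -0.13]
[np.float64(312.1493820369998), np.float64(211.54034129769158)] [np.float64(330.11200429313345), np.float64(227.40328911219333)]
```

View pics/c.png

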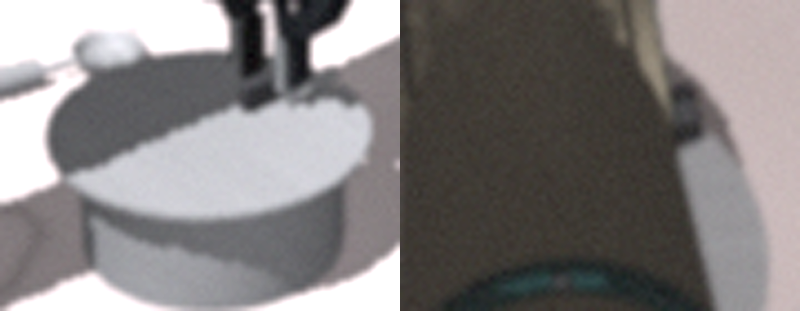

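The side view shows the rib between the fingers near (270,90), turning with the hand. The top view is blocked by the arm. I'll push slowly a little further, then back off and measure.

apply_moves(commands=[[[0.08, 0, 0, 0, -0.6, 0], [0.07, 0, 0, 0, -0.6, 0], [0.05, 0, 0, 0, -0.4, 0], [0, 0, 0, 0, 0, 0], [0, 0, 0, 0, 0, 0]]])

```text
clock: 7.12
eef_pos: [559.1, 10.1, 81.5]
tool_rot: [-1.573, 0.014, 1.954]
force: [-0.2, -0.5, -0.1]
width: 24.2
```

```bash
python3 -c "
from h import *
arc(24)"
```

```text
phi 19.8 r 46.2 yaw-90 22.0 T [ 0.01 -0.02 -0.01]
pos [559.1  10.1  81.5] F [-0.2 -0.5 -0.1] w 24.2 t 7.1167
shift [ 0.087  0.062 -0.019] turn [ 0.03 -0.4  -0.17]
```

apply_moves(commands=[[[0, -0.3, 0, 0, 0, 0], [0, -0.7, 0, 0, 0, 0], [0, -0.9, 0, 0, 0, 0], [0, -0.9, 0, 0, 0, 0], [0, -0.9, 0, 0, 0, 0], [0.7, 0, 0, 0, 0, 0], [0.8, 0, 0, 0, 0, 0], [0.8, 0, 0, 0, 0, 0]]], claw=24)

```text
clock: 7.78
eef_pos: [526.7, 90.9, 234.8]
tool_rot: [-1.573, 0.017, 1.928]
force: [0.7, 1.0, -0.7]
width: 23.9
```

apply_moves(commands=[[[0.8, 0, 0, 0, 0, 0], [0.8, 0, 0, 0, 0, 0], [0.8, 0, 0, 0, 0, 0], [0.8, 0, 0, 0, 0, 0], [0, 0, 0, 0, 0, 0]]])

```text
clock: 8.2
eef_pos: [477.2, 222.8, 234.4]
tool_rot: [-1.577, 0.012, 1.927]
force: [-0.5, 0.4, -0.2]
width: 24.1
```

```bash
python3 -c "
from h import *
arc(24)
d=avg('top',5)
x,m,P=lidfit(d,[516,-8]);print(x)
q=rib(d,x[:2]);print(len(q),q.mean(0),np.degrees(np.arctan2(*(q.mean(0)-x[:2])[::-1])))
b=cv2.resize(d['image'][190:265,270:370],(800,600),interpolation=cv2.INTER_CUBIC)
cv2.imwrite('pics/d.png',np.clip((b[:,:,::-1]-30.)*2,0,255).astype(np.uint8))"
```

```text
phi 99.5 r 231.5 yaw-90 20.4 T [ 0.06  0.04 -0.04]
pos [477.2 222.8 234.4] F [-0.5  0.4 -0.2] w 24.1 t 8.2
shift [-5.565  3.951 -0.055] turn [ 0.07 -0.72 -0.13]
[513.93188966  -5.42849029  91.44723943]
53 [565.8262583    5.63123102] 12.030876700408003
```

View pics/d.png

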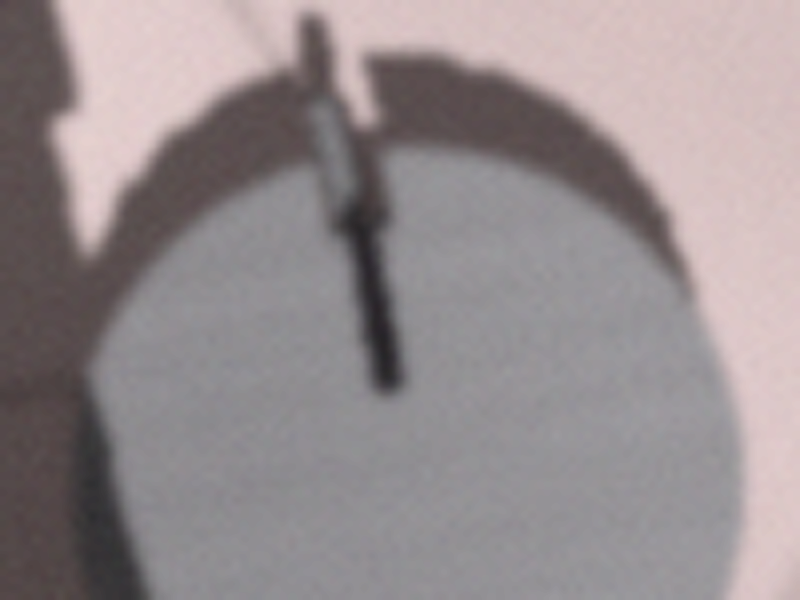

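The pin at crop (322,100)–(345,215) now shows inside the notch, which spans x≈317–385 at y≈180. It sits toward the notch's left side, so a few degrees more are needed. I'll put numbers on it.

```bash
python3 -c "
from h import *
d=snap('top')
f=lambda a,b,z:plane(d,270+(a+.5)/8-.5,190+(b+.5)/8-.5,z)[:2]
p1,p2=f(322,100,68),f(345,215,68);r1,r2=f(387,385,91),f(366,238,91)
an=lambda v:np.degrees(np.arctan2(v[1],v[0])).round(1)
print('pin',p1,p2,an(p1-p2));print('rib',r1,r2,an(r2-r1))
for c in([515.6,-5.5],[513.9,-5.4]):
  print([an(x-c) for x in(p1,p2,r1,r2)],[np.hypot(*(x-c)).round(1) for x in(p1,p2,r1,r2)])
n1,n2=f(317,180,72),f(385,180,72);print('notch mid',(n1+n2)/2,an((n1+n2)/2-[514.5,-5.5]),n1-n2)
"
```

```text
pin [620.0911989   20.67313314] [588.22971273  13.84246285] 12.1
rib [539.46192071   1.0948348 ] [579.06925704   7.3031623 ] 8.9
[np.float64(14.1), np.float64(14.9), np.float64(15.4), np.float64(11.4)] [np.float64(107.7), np.float64(75.2), np.float64(24.8), np.float64(64.7)]
[np.float64(13.8), np.float64(14.5), np.float64(14.3), np.float64(11.0)] [np.float64(109.3), np.float64(76.8), np.float64(26.4), np.float64(66.4)]
notch mid [597.39260454  12.20893199] 12.1 [-0.21882351 18.63246037]
```

```bash
python3 -c "
from h import *
to([561,6,234],111)"
```

```text
pos [481.1 213.1 234.1] F [-0.1 -0.8 -0. ] w 23.8 t 8.5
shift [-5.547  0.103 -0.13 ] turn [ 0.06 -0.25 -0.2 ]
```

apply_moves(commands=[[[-0.75, 0, 0, 0.06, -0.25, -0.2], [-0.8, 0, 0, 0, 0, 0], [-0.8, 0, 0, 0, 0, 0], [-0.8, 0, 0, 0, 0, 0], [-0.8, 0, 0, 0, 0, 0], [-0.8, 0, 0, 0, 0, 0], [-0.7, 0, 0, 0, 0, 0], [0, 0, 0, 0, 0, 0]]])

```text
clock: 9.17
eef_pos: [563.0, -8.6, 233.8]
tool_rot: [-1.572, 0.002, 1.926]
force: [1.0, -0.7, 0.1]
width: 23.8
```

```bash
python3 -c "
from h import *
to([561,6,110],111)"
```

```text
pos [563.   -8.6 233.8] F [ 1.  -0.7  0.1] w 23.8 t 9.1667
shift [ 0.364  3.094 -0.078] turn [ 0.01 -0.13 -0.02]
```

apply_moves(commands=[[[0.2, 0.5, -0.08, 0, -0.1, 0], [0.1, 0.7, 0, 0, 0, 0], [0, 0.7, 0, 0, 0, 0], [0, 0.6, 0, 0, 0, 0], [0, 0.3, 0, 0, 0, 0], [0, 0, 0, 0, 0, 0], [0, 0, 0, 0, 0, 0]]])

```text
clock: 9.75
eef_pos: [564.4, -10.5, 118.6]
tool_rot: [-1.575, 0.007, 1.909]
force: [1.0, 0.1, 0.6]
width: 23.9
```

```bash
python3 -c "
from h import *
to([561,6,80],111)"
```

```text
pos [564.4 -10.5 118.6] F [1.  0.1 0.6] w 23.9 t 9.75
shift [ 0.425  0.962 -0.052] turn [ 0.05 -0.33 -0.08]
```

apply_moves(commands=[[[0.42, 0, -0.05, 0, -0.3, 0], [0, 0, 0, 0, 0, 0]]])

```text
clock: 9.92
eef_pos: [561.3, 4.5, 119.6]
tool_rot: [-1.576, 0.008, 1.932]
force: [0.4, 1.0, 0.6]
width: 24.0
```

```bash
python3 -c "
from h import *
to([561,6,80],111)"
```

```text
pos [561.3   4.5 119.6] F [0.4 1.  0.6] w 24.0 t 9.9167
shift [ 0.045  0.989 -0.001] turn [ 0.06 -0.07 -0.09]
```

apply_moves(commands=[[[0.02, 0.3, 0, 0, 0, 0], [0.02, 0.3, 0, 0, 0, 0], [0, 0.25, 0, 0, 0, 0], [0, 0.1, 0, 0, 0, 0], [0, 0, 0, 0, 0, 0]]])

```text
clock: 10.33
eef_pos: [566.0, 3.0, 86.1]
tool_rot: [-1.586, 0.013, 1.927]
force: [0.3, -0.6, 0.2]
width: 23.7
```

```bash
python3 -c "
from h import *
to([558.3,12.2,80.5],114)"
```

```text
pos [566.    3.   86.1] F [ 0.3 -0.6  0.2] w 23.7 t 10.3333
shift [0.285 0.134 0.103] turn [ 0.17 -0.72 -0.15]
```

apply_moves(commands=[[[0.08, 0.13, 0.1, 0.17, -0.4, -0.1], [0.07, 0, 0, 0, -0.2, 0], [0.05, 0, 0, 0, 0, 0], [0, 0, 0, 0, 0, 0]]])

```text
clock: 10.67
eef_pos: [560.9, 7.9, 82.7]
tool_rot: [-1.574, 0.006, 1.979]
force: [0.1, -0.2, 0.4]
width: 24.2
```

```bash
python3 -c "
from h import *
to([558.3,12.2,80.5],114)"
```

```text
pos [560.9   7.9  82.7] F [ 0.1 -0.2  0.4] w 24.2 t 10.6667
shift [0.124 0.053 0.018] turn [ 0.03 -0.13 -0.07]
```

apply_moves(commands=[[[0.06, 0.03, 0.02, 0, -0.1, 0], [0.05, 0, 0, 0, 0, 0], [0.03, 0, 0, 0, 0, 0], [0, 0, 0, 0, 0, 0]]])

```text
clock: 11.0
eef_pos: [558.7, 12.8, 82.7]
tool_rot: [-1.576, 0.008, 1.987]
force: [0.2, -0.1, 0.4]
width: 23.9
```

```bash
python3 -c "
from h import *
to([558.3,12.2,80.5],114)"
```

```text
pos [558.7  12.8  82.7] F [ 0.2 -0.1  0.4] w 23.9 t 11.0
shift [-0.009  0.056  0.017] turn [ 0.06 -0.03 -0.09]
```

apply_moves(commands=[[[0, -0.3, 0, 0, 0, 0], [0, -0.7, 0, 0, 0, 0], [0, -0.9, 0, 0, 0, 0], [0, -0.9, 0, 0, 0, 0], [0, -0.9, 0, 0, 0, 0], [0.7, 0, 0, 0, 0, 0], [0.8, 0, 0, 0, 0, 0], [0.8, 0, 0, 0, 0, 0]]])

```text
clock: 11.67
eef_pos: [522.6, 92.6, 237.3]
tool_rot: [-1.577, 0.012, 1.972]
force: [0.5, 0.3, 0.3]
width: 24.1
```

apply_moves(commands=[[[0.8, 0, 0, 0, 0, 0], [0.8, 0, 0, 0, 0, 0], [0.8, 0, 0, 0, 0, 0], [0.7, 0, 0, 0, 0, 0], [0, 0, 0, 0, 0, 0]]])

```text
clock: 12.08
eef_pos: [468.5, 218.8, 238.0]
tool_rot: [-1.582, 0.008, 1.978]
force: [-0.4, 0.8, -0.8]
width: 23.8
```

```bash
python3 -c "
from h import *
d=avg('top',5)
x,m,P=lidfit(d,[516,-8]);print(x)
q=rib(d,x[:2]);print(len(q),q.mean(0),np.degrees(np.arctan2(*(q.mean(0)-x[:2])[::-1])))
b=cv2.resize(d['image'][190:265,270:370],(800,600),interpolation=cv2.INTER_CUBIC)
cv2.imwrite('pics/e.png',np.clip((b[:,:,::-1]-30.)*2,0,255).astype(np.uint8))"
```

```text
[515.00143904  -5.43052696  91.98307919]
58 [565.09427512   7.67228072] 14.658468709370299
```

View pics/e.png

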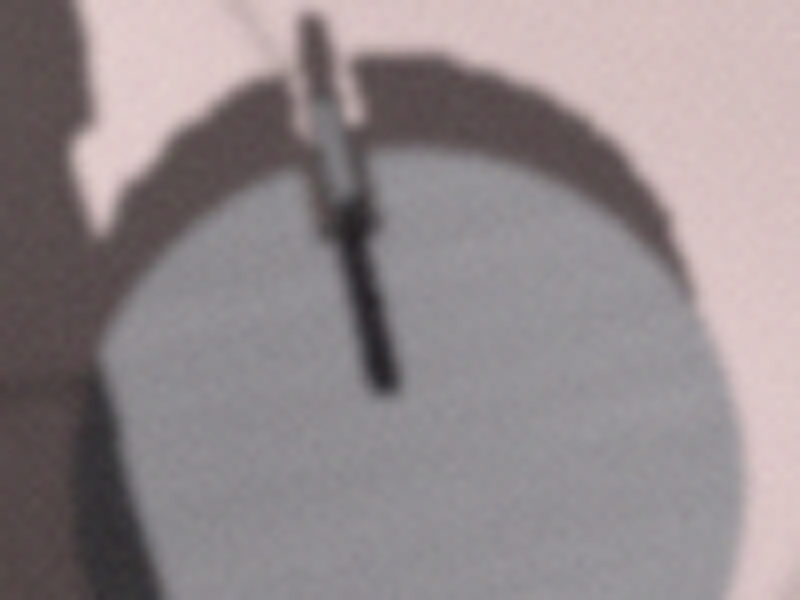

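The pin (centre x≈338 at y≈180) now sits in the middle of the notch (308–372). Next I close the fingers and press at the lid centre.

```bash
python3 -c "
from h import *
to([514.5,-5,110],104)"
```

```text
pos [472.3 210.3 237.6] F [ 0.1  0.6 -0.2] w 23.9 t 12.3333
shift [-5.332  3.249  1.136] turn [ 0.12  1.74 -0.14]
```

apply_moves(commands=[[[-0.6, 0, 0.13, 0.12, 0, -0.14], [-0.75, 0, 0.16, 0, 0, 0], [-0.75, 0, 0.16, 0, 0, 0], [-0.75, 0, 0.16, 0, 0, 0], [-0.75, 0, 0.16, 0, 0, 0], [-0.75, 0, 0.16, 0, 0, 0], [-0.5, 0, 0.12, 0, 0, 0], [0, 0, 0, 0, 0, 0]]], claw=0)

```text
clock: 13.0
eef_pos: [511.5, -5.1, 237.1]
tool_rot: [-1.57, 0.003, 1.95]
force: [-0.0, -1.4, -0.7]
width: 0.1
```

apply_moves(commands=[[[0, 0, 0, 0, 0, 0], [0, 0.5, 0, 0, 0.8, 0], [0, 0.7, 0, 0, 0.8, 0], [0, 0.7, 0, 0, 0, 0], [0, 0.6, 0, 0, 0, 0], [0, 0.3, 0, 0, 0, 0], [0, 0, 0, 0, 0, 0], [0, 0, 0, 0, 0, 0]]])

```text
clock: 13.67
eef_pos: [513.9, -8.6, 122.5]
tool_rot: [-1.576, 0.004, 1.792]
force: [0.6, 0.2, 1.0]
width: 0.3
```

```bash
python3 -c "
from h import *
to([514.5,-5,80],104)"
```

```text
pos [513.9  -8.6 122.5] F [0.6 0.2 1. ] w 0.3 t 13.6667
shift [ 0.089  1.061 -0.028] turn [ 0.06 -0.26 -0.05]
```

apply_moves(commands=[[[0.09, 0.2, -0.03, 0.06, -0.2, -0.05], [0, 0.3, 0, 0, 0, 0], [0, 0.25, 0, 0, 0, 0], [0, 0.15, 0, 0, 0, 0], [0, 0.05, 0, 0, 0, 0], [0, 0, 0, 0, 0, 0]]])

```text
clock: 14.17
eef_pos: [518.3, -2.2, 85.8]
tool_rot: [-1.579, -0.001, 1.815]
force: [-0.0, -0.1, -0.3]
width: -0.1
```

```bash
python3 -c "
from h import *
to([514.5,-5,73],104)"
```

```text
pos [518.3  -2.2  85.8] F [-0.  -0.1 -0.3] w -0.1 t 14.1667
shift [-0.044  0.318  0.11 ] turn [ 0.09 -0.    0.01]
```

apply_moves(commands=[[[-0.07, 0.1, 0.1, 0.09, 0, 0], [0, 0.1, 0.03, 0, 0, 0], [0, 0.06, 0, 0, 0, 0], [0, 0.04, 0, 0, 0, 0], [0, 0, 0, 0, 0, 0]]])

```text
clock: 14.58
eef_pos: [514.3, -6.9, 73.8]
tool_rot: [-1.572, 0.0, 1.814]
force: [0.7, -0.2, 0.0]
width: 0.1
```

```bash
python3 -c "
from h import *
to([514.5,-5,62],104)"
```

```text
pos [514.3  -6.9  73.8] F [ 0.7 -0.2  0. ] w 0.1 t 14.5833
shift [ 0.045  0.294 -0.015] turn [ 0.02 -0.01 -0.  ]
```

apply_moves(commands=[[[0.03, 0.06, 0, 0, 0, 0], [0, 0.06, 0, 0, 0, 0], [0, 0.06, 0, 0, 0, 0], [0, 0.06, 0, 0, 0, 0]]])

```text
clock: 14.92
eef_pos: [514.5, -6.7, 66.0]
tool_rot: [-1.573, 0.002, 1.813]
force: [-2.1, -1.2, 6.0]
width: 0.1
```

Pushing at about 6 N, with the lid moving down past the 2 mm pin stop. Continue.

apply_moves(commands=[[[0, 0.06, 0, 0, 0, 0], [0, 0.06, 0, 0, 0, 0], [0, 0.06, 0, 0, 0, 0], [0, 0.06, 0, 0, 0, 0]]])

```text
clock: 15.25
eef_pos: [514.6, -6.8, 62.9]
tool_rot: [-1.575, 0.004, 1.813]
force: [-5.9, -0.4, 27.0]
width: 0.1
```

The hand stopped at 62.9 mm with 27 N, so the lid is on the rim. I'll withdraw and check.

apply_moves(commands=[[[0, -0.1, 0, 0, 0, 0], [0, -0.5, 0, 0, 0, 0], [0, -0.9, 0, 0, 0, 0], [0, -0.9, 0, 0, 0, 0], [0, -0.9, 0, 0, 0, 0], [0, -0.9, 0, 0, 0, 0], [0.6, 0, 0, 0, 0, 0], [0.8, 0, 0, 0, 0, 0]]])

```text
clock: 15.92
eef_pos: [501.8, 43.5, 240.2]
tool_rot: [-1.578, 0.007, 1.802]
force: [-0.6, 0.9, 0.2]
width: -0.0
```

apply_moves(commands=[[[0.8, 0, 0, 0, 0, 0], [0.8, 0, 0, 0, 0, 0], [0.8, 0, 0, 0, 0, 0], [0.8, 0, 0, 0, 0, 0], [0.6, 0, 0, 0, 0, 0], [0, 0, 0, 0, 0, 0], [0, 0, 0, 0, 0, 0]]])

```text
clock: 16.5
eef_pos: [464.2, 205.5, 242.5]
tool_rot: [-1.587, 0.003, 1.809]
force: [0.3, 0.6, -0.5]
width: 0.0
```

```bash
python3 -c "
from h import *
s=avg('side',4);d=avg('top',4);st=readout.read_state();print(st['eef_pos'],st['force'],st['clock'])
x,m,P=lidfit(d,[516,-8],63);print(x)
b=np.hstack([cv2.resize(s['image'][215:285,260:360],(400,280),interpolation=cv2.INTER_CUBIC),cv2.resize(d['image'][195:265,270:370],(400,280),interpolation=cv2.INTER_CUBIC)])
f=cv2.resize(d['image'],(400,300));f2=cv2.resize(s['image'],(400,300))
o=np.vstack([b,np.hstack([f2,f])])
cv2.imwrite('pics/f.png',np.clip((o[:,:,::-1]-20.)*1.6,0,255).astype(np.uint8))"
```

```text
[465.1250318  203.22948069 242.49579692] [ 0.08882215 -0.0117576   0.50703093] 16.9
[515.15377103  -5.47877112  91.89631695]
```

View pics/f.png

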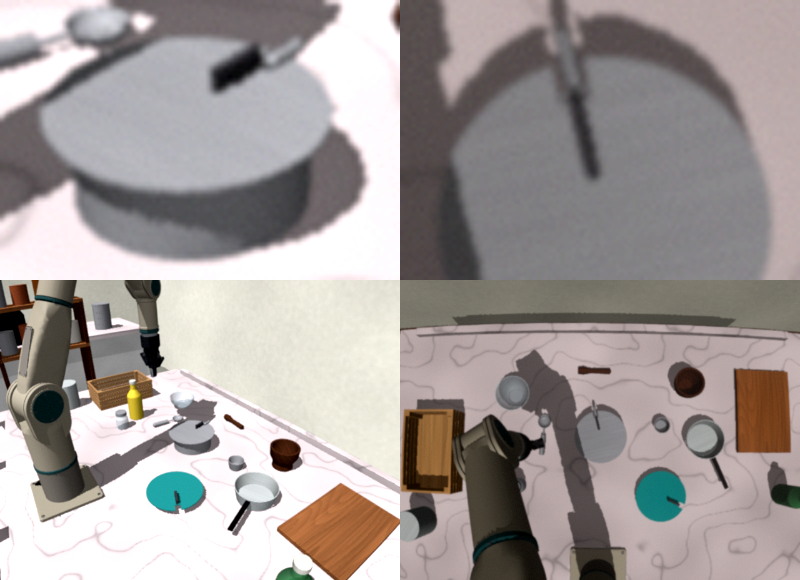

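The side crop shows the lid lower than before, with the pin standing up through the notch at (285,52). The top crop shows the pin centred in the notch, and the bystanders are where they were. The circle fit at z=63 gives R=91.9, which agrees with home. I'll hand in.

```bash
python3 -c "
from h import *
print(finish_job())"
```

```text
the job is handed in; nothing more can be done
None
```

The lid is turned so its notch is over the pin and pressed home, and I handed the job in at about 17 s of the 58 s. `finish_job()` gives no verdict.

**What I did:** I straddled the rib loosely with both fingers and pushed the lid round by about 84°. A look from above showed the notch still about 3.6 mm short of the pin, so I pushed it a little further. I then closed the fingers and pressed at the lid centre, and the hand was lifted clear afterwards.

**Last checks:**
- **Notch:** the pin sat in the middle of the notch while the lid was still raised. After pressing, it stands up through the notch.
- **Height:** the press stopped at 62.9 mm with 27 N, which matches the lid top lying on the rim. A circle fit at that height gave a radius of 91.9 mm against the true 92 mm.
- **Surroundings:** the hand is well clear of the lid with no real force on the tool. The other things look unmoved by eye.

I judged the lid's tilt only from the side picture and did not measure it. I saw no failed or conflicting checks. The angle measured from the rib and from the notch differed by about 1°, which is within the notch's play.

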